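# Hold a printer's new display flush on its tilting bracket

## Task

Fold the hinged screen bracket on the printer's control box up until it stands at 30 degrees to the level lid, and let go of it. Then pick up the display and lay its back flush on the sloping face of the bracket, knob end at the bottom, its edges in line with the bracket's, and keep it lightly pressed there so that a colleague can drive the screws: finish while still holding it, with the bracket still at its angle. Leave the other things on the bench where they are.

Things in the scene. Friction and masses are not known exactly. Their poses are not given: they have to be found in the camera images.
- control_box: Dark grey sheet-metal printer control box, 200 x 200 mm, 75 mm high, fixed to the bench. Origin: centre of its underside; z up; its front (orange stripe, ports) faces its own -x, roughly towards the robot. On its lid, near the front edge, the screen bracket is hinged.
- screen_bracket (a joint): Angle of the hinged screen bracket, rad: 0 = level over the lid, grows as the far end is lifted, travel 0 to 1.2 (30 degrees = 0.524). The hinge is stiff: it stays where it is left and yields at about 0.55 N m (about 6.5 N across the bracket 85 mm from the hinge, 10 N at its middle).
- bracket_hinge (a point): Point on the hinge axis, midway across; 80 mm in front of the box's centre and 90 mm above the box's underside (15 mm above the lid). Its frame turns with the bracket: x along the bracket from hinge to free end, y along the hinge axis, z square to the face, outwards. The hinge ears stand under the face within 24 mm either side of the middle, up to 8 mm past the hinge axis.
- bracket_face (a point): Centre of the bracket's flat outer face (bare aluminium, 108 mm from hinge to free end, 50 mm wide), 54 mm up from the hinge and 10 mm outside the hinge axis; same axes as bracket_hinge. Down both long sides a flange 14 mm high (from the face down to 4 mm below the hinge-axis plane), 50 mm over the outsides, runs from 17 mm to 107 mm from the hinge: it can be gripped across there. Four dark screw slots in the corners.
- display: Display module lying on the bench, screen up: black slab 110 mm long (x) x 62 mm wide (y) x 16 mm thick, 80 to 140 g. Origin: centre of its flat back (underside); z out of the screen; x from the knob end to the top end. Fitted, its back lies on the bracket face, its x runs up the slope as the bracket's x does, and its centre lies on the bracket face's centre (it overhangs the bracket 6 mm on each side).
- display_knob (a point): Top of the display's orange rotary knob (19 mm across), 38 mm from the display's centre towards -x, 12 mm towards its -y, 30 mm above its back.
- screwdriver: Screwdriver, 190 mm long, lying on the bench; leave alone.
- goggles: Green safety goggles, about 140 x 140 x 45 mm, on the bench; leave alone.
- printed_vase: Small yellow printed vase, 56 mm across, 66 mm high; leave alone.
- screw_tray: Blue screw tray, 100 x 75 mm, 28 mm high; leave alone.
Things that resemble listed ones, but are neither listed nor needed, are in the scene too. There is more than one size of the display; the one meant has the size given above.

How it is judged:
On the way, in this order (a step that is already met when the one before it is completed fails the run):
1. the bracket stands at 30 degrees (within 6) and has been let go of, the display not yet on it (value of joint screen_bracket between 0.419 and 0.629 rad and contact force between the fingers and control_box below 0.1 N and contact force between display and control_box below 0.05 N), for 0.3 s.
2. the display is picked up off the bench (height (world z) of display above 0.03 m and contact force between the fingers and display above 1 N), for 0.2 s.
At the end, for the whole second after the job is handed in: Bracket at 30 degrees (within 6); display held still in the fingers, its back flush on the bracket face (0.05 rad, 2.5 mm), knob end towards the hinge, screen outwards, centred within 8 mm each way, in line within 0.1 rad, pressed on with 1.8 to 15 N (value of joint screen_bracket between 0.419 and 0.629 rad and angle between the z axis of display and the z axis of bracket_face, either way round below 0.05 rad and angle between the x axis of display and the x axis of bracket_face, either way round below 0.1 rad and x of display in the frame of bracket_face between -0.008 and 0.008 m and y of display in the frame of bracket_face between -0.008 and 0.008 m and z of display in the frame of bracket_face between -0.0025 and 0.0025 m and x of display_knob in the frame of bracket_face below -0.02 m and z of display_knob in the frame of bracket_face above 0.02 m and contact force between display and control_box between 1.8 and 15 N and contact force between the fingers and display above 2 N and linear speed of display below 0.02 m/s); the arm keeps its last pose, push and grip.
It fails at once if the screwdriver is moved more than 20 mm (distance of screwdriver from where it was at the start of the episode above 0.02 m).
It fails at once if the goggles is moved more than 20 mm (distance of goggles from where it was at the start of the episode above 0.02 m).
It fails at once if the printed vase is moved more than 20 mm (distance of printed_vase from where it was at the start of the episode above 0.02 m).
It fails at once if the screw tray is moved more than 20 mm (distance of screw_tray from where it was at the start of the episode above 0.02 m).
It also fails if it takes over 72 s, if anything falls off the work surface, if the arm or the gripper's body presses on something with over 40 N, if the wrist force passes 120 N, or if a joint passes its speed limit or range.

## Robot

A 6-joint arm with a two-finger parallel gripper is mounted at the origin on the work surface. World frame = base frame: x ahead of the robot, y to its left, z up, the work surface at z = 0. Lengths are in m, angles in rad, forces in N, time in s.
With the tool pointing down it reaches from about 0.3 to 0.775 m from the base axis. Payload 14.6 kg.
Tool frame: the origin (TCP) lies on the centre line of the jaws, within the pads' length; the fingertips stand 19 mm ahead of it and the grasp point (between the pads) is the TCP; y points along the fingers, x is the direction in which the jaws open and shut, and the axes are right-handed (so a half turn about y gives the same grasp; the last joint's range is limited). The gripper opens to 94 mm and grips with 3 to 60 N. Pads are 16 mm wide; open, the fingers measure 119 mm over their backs; the gripper's body (75 mm by 177 mm) begins 78 mm behind the grasp point.
Start: joints at [1.175, 0.3, 1.521, -0, 1.321, -0.067], TCP at [0.178, 0.521, 0.224] pointing down, gripper open.
Joint ranges: [-3.03, 3.03], [-0.79, 2.21], [0.23, 2.52], [-1.04, 4.18], [0, 3.07], [-2.55, 2.55]. Speed limits (rad/s): [2.22, 2.22, 2.57, 3.14, 3.14, 3.14].

## Interface

Orientations are given as [roll, pitch, yaw] about the fixed x, y, z axes, in that order (R = Rz(yaw) Ry(pitch) Rx(roll)).
In Python, from station import ctrl, optics gives the robot as it stands.
- The arm moves only by the tool jog_arm, never from a script. Its argument "targets" is a list of rows, each a list of 3 entries, a list of its own where there are three numbers: the finger opening in cm, from 0 to 9.4, then the shift along the tool's x, y, z in cm, then the turn about the tool's y in rad. A call has 1 to 10 rows; each row is the pose to reach, as a shift and turn from the pose commanded when the call began, along the tool's axes at that moment; what a row does not reach only later rows make up. A row lasts 1/10 s, in which the tool goes at most 50 mm and 8.59 degrees, less where a joint would pass 70% of its speed; a pose out of reach is approached as far as the arm can. A call with a gripper value outside its range is refused whole. The fingers move at their own pace and stop on an object; "grip_force" is the grip in N (left out, the last holds). Time passes only in rows, so rows that repeat a pose let the fingers close. It gives the time, the measured TCP pose, the force and the opening at its end, in the units of the state.
- ctrl.get_obs(): the state, without advancing time (a new reading comes with each control period).
- optics.camera(name): name is "scene" or "top" or "wrist"; returns a dict with "img" (384x512x3 uint8, red, green, blue), "range_z" (384x512 float32, m along the optical axis (not along the pixel's ray), 0 where there is no reading), "camera_matrix" (3x3 intrinsics, pixels), "world_to_cam" (4x4, takes a point from world to camera coordinates); the wrist camera has in their place "mount" (4x4, takes a point from camera to tool coordinates, whose origin is the TCP and whose axes are the tool frame's). Camera axes: x right, y up, looking along -z (the intrinsics and any distortion apply to the point x, -y, -z); pixel columns grow to the right and rows downward; lengths in m; the calibration is good to about 2 mm. A picture is of the moment at which its call begins: read the wrist's pose just before it.
- ctrl.hand_in(): hands the job in, once; it reports no verdict.
The state is a dict: "time_s": time; "qpos": joint angles; "joint_vel": joint speeds; "tau": joint torques, N m; "ee_pos": TCP position; "eef_rot": TCP orientation; "force": force on the tool from outside, world axes, zero at the start; "moment": the same for the moment, N m; "grip_width": finger opening in m.
Only numpy, scipy, OpenCV 4.12 (cv2) and the standard library are available. Lean on these libraries where they do the work, as an engineer would, in place of code of your own. Each camera call takes 0.05 s, during which the arm holds its last target. There are 200 camera calls.

## Working session

There is one attempt and no reset: what is moved stays moved. The work goes in short steps, Python scripts to look and compute and a tool call to move; the robot and the scene stay as the last step left them, time stands still between calls to the robot, and variables do not carry over. Pictures are saved under pics/ and viewed, about 8 in all and at most 12, crops included, and the job is handed in when it is done.

Besides the shell and the picture viewer there is one more tool, called by a JSON object that holds its "api" and its "payload". jog_arm: Moves the arm, as the interface text tells. Its arguments: {"type":"object","properties":{"targets":{"type":"array","items":{"type":"array"}},"grip_force":{"type":"number"}},"required":["targets"]}

```bash
ls; mkdir -p pics; cat > h.py <<'E'
import numpy as np, cv2
from scipy.spatial.transform import Rotation as R
from station import ctrl, optics
def Rm(rpy): return R.from_euler('xyz',rpy).as_matrix()
def shot(n,f):
    o=ctrl.get_obs(); c=optics.camera(n); cv2.imwrite('pics/'+f+'.png',c['img'][:,:,::-1]); 
    if n=='wrist':
        T=np.eye(4);T[:3,:3]=Rm(o['eef_rot']);T[:3,3]=o['ee_pos']; c['c2w']=T@c['mount']
    else: c['c2w']=np.linalg.inv(c['world_to_cam'])
    return c
def pts(c):
    "world point of every pixel from range"
    z=c['range_z'];K=c['camera_matrix'];v,u=np.mgrid[:384,:512]
    P=np.stack([(u-K[0,2])/K[0,0]*z,-(v-K[1,2])/K[1,1]*z,-z],-1)
    W=P@c['c2w'][:3,:3].T+c['c2w'][:3,3]; W[z==0]=np.nan; return W
E
python3 - <<'E'
from h import *
o=ctrl.get_obs();print({k:np.round(v,3) for k,v in o.items()})
for n in('top','scene'):
    c=shot(n,n+'1'); np.savez('pics/'+n+'1.npz',W=pts(c),img=c['img']);print(c.keys(),np.round(c['c2w'],3))
E
```

```text
pics
{'time_s': np.float64(0.0), 'qpos': array([ 1.175,  0.301,  1.522,  0.   ,  1.321, -0.067]), 'joint_vel': array([ 0.   ,  0.001, -0.003,  0.002,  0.   ,  0.001]), 'tau': array([ 1.0000e-03, -5.3181e+01, -3.5274e+01,  7.1000e-02,  2.4000e-02,
       -0.0000e+00]), 'ee_pos': array([0.177, 0.52 , 0.224]), 'eef_rot': array([-1.571e+00,  1.000e-03,  1.242e+00]), 'force': array([-0.502, -0.253, -0.92 ]), 'moment': array([-0.025,  0.022,  0.044]), 'grip_width': np.float64(0.094)}
dict_keys(['img', 'range_z', 'camera_matrix', 'world_to_cam', 'c2w']) [[-0.05   0.975 -0.217  0.308]
 [-0.999 -0.049  0.013  0.041]
 [ 0.002  0.217  0.976  1.293]
 [ 0.     0.     0.     1.   ]]
dict_keys(['img', 'range_z', 'camera_matrix', 'world_to_cam', 'c2w']) [[ 0.226 -0.567  0.792  1.764]
 [ 0.974  0.147 -0.172 -0.204]
 [-0.019  0.81   0.586  0.98 ]
 [ 0.     0.     0.     1.   ]]
```

View pics/top1.png

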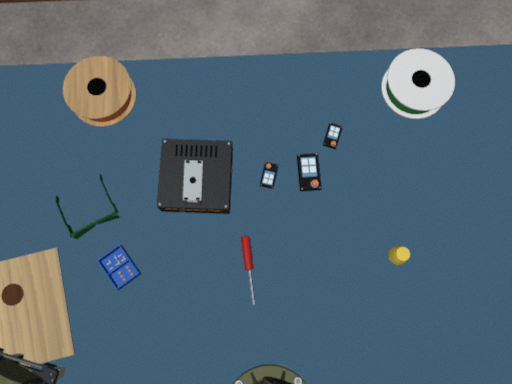

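View pics/scene1.png

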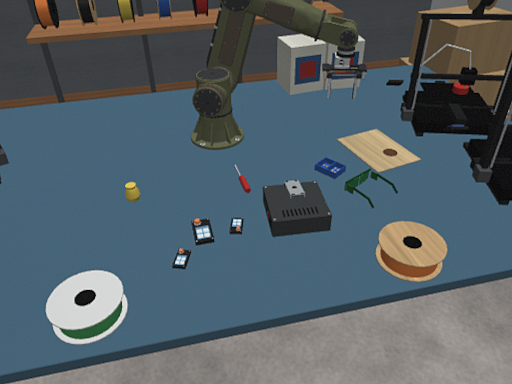

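The top view shows the box at about (195,176) with its bracket at (193,181). The large display is at (309,172) with its knob at (314,184), towards the robot. The two small ones, at (269,175) and (333,135), are decoys.

```bash
python3 - <<'E'
from h import *
d=np.load('pics/top1.npz');W=d['W'];im=d['img'].astype(int)
def rect(m,name):
    p=W[m];p=p[~np.isnan(p).any(1)]
    r=cv2.minAreaRect((p[:,:2]*1000).astype(np.float32));print(name,len(p),np.round(r,1).tolist() if 0 else r,'zmed',np.round(np.median(p[:,2]),4), 'mean',p.mean(0).round(4))
def win(u0,u1,v0,v1):
    m=np.zeros((384,512),bool);m[v0:v1,u0:u1]=1;return m
z=W[:,:,2]
rect(win(290,328,145,200)&(z>.008)&(z<.022),'disp')
r,g,b=im[...,0],im[...,1],im[...,2]
rect(win(290,328,145,200)&(r>130)&(b<80),'knob')
rect(win(150,240,130,220)&(z>.065),'box lid')
rect(win(175,210,152,210)&(z>.09),'bracket z>.09')
rect(win(175,210,152,210)&(r>110),'bracket grey')
print(np.nanmedian(z[300:330,180:230]))
print('z lid',np.nanmedian(z[180:195,165:175]))
# neighbours
rect(win(238,262,230,310)&(((r>120)&(g<60))|(r>140)),'screwdriver')
rect(win(258,282,158,192)&(z>.004),'small')
rect(win(320,345,120,150)&(z>.004),'small2')
E
```

```text
disp 725 ((656.102294921875, -152.337646484375), (111.16439819335938, 62.721702575683594), 1.2939590215682983) zmed 0.0155 mean [ 0.6568 -0.1511  0.0156]
knob 35 ((617.2937622070312, -164.4388885498047), (16.333545684814453, 16.504409790039062), 45.62388610839844) zmed 0.0295 mean [ 0.6168 -0.1645  0.0289]
box lid 4922 ((650.4594116210938, 176.95535278320312), (200.65350341796875, 201.29306030273438), 85.00009155273438) zmed 0.0752 mean [0.646  0.176  0.0799]
bracket z>.09 789 ((618.9689331054688, 179.38958740234375), (50.122318267822266, 113.7275390625), 85.28836822509766) zmed 0.1081 mean [0.6196 0.1786 0.1077]
bracket grey 704 ((624.83056640625, 182.3925018310547), (56.7776985168457, 119.20339965820312), 86.03036499023438) zmed 0.1082 mean [0.6202 0.1801 0.1072]
-0.00028689366761924795
z lid 0.07482072460360945
screwdriver 272 ((379.2394104003906, 39.480560302734375), (186.09915161132812, 20.619787216186523), 4.272676944732666) zmed 0.0225 mean [0.4136 0.0419 0.0217]
small 359 ((655.76025390625, -36.30851745605469), (57.91865921020508, 99.30512237548828), 79.7279052734375) zmed 0.0104 mean [ 0.6522 -0.0345  0.0106]
small2 336 ((769.4467163085938, -230.75051879882812), (63.842308044433594, 93.23624420166016), 85.79464721679688) zmed 0.0101 mean [ 0.7661 -0.2325  0.0101]
```

```bash
cat >> h.py <<'E'
YAW=np.deg2rad(-4.9); BOX=np.array([.6505,.177,0]); RB=R.from_euler('z',YAW).as_matrix()
def inbox(W): return (W-BOX)@RB          # world -> box frame
def fold(W):
    "bracket angle & extents from face points"
    B=inbox(W); B=B[~np.isnan(B).any(-1)]
    B=B[(abs(B[:,1])<.022)&(B[:,0]>-.085)&(B[:,0]<.045)&(B[:,2]>.088)]
    for _ in range(4):
        a,b=np.polyfit(B[:,0],B[:,2],1); e=B[:,2]-a*B[:,0]-b; B=B[abs(e)<max(.002,1.5*abs(e).std())]
    th=np.arctan(a); print('angle',np.rad2deg(th).round(2),'n',len(B),'rms',e.std().round(4),'x',B[:,0].min().round(4),B[:,0].max().round(4),'normal offset',((b+a*-.08-.09)*np.cos(th)).round(4)); return th
def rel(p,yaw):
    "shift in tool axes (cm) and turn to reach TCP p, yaw (tool down)"
    o=ctrl.get_obs(); T=Rm(o['eef_rot']); y0=np.arctan2(T[1,0],T[0,0])
    print('shift cm',(T.T@(np.array(p)-o['ee_pos'])*100).round(2),'turn',round(-(yaw-y0),3),'from',o['ee_pos'].round(4),'F',o['force'].round(2),'w',o['grip_width'].round(4))
def onbr(s,h,th,y=0):
    "world point at s along bracket, h above hinge plane"
    return BOX+RB@np.array([-.08+s*np.cos(th)-h*np.sin(th),y,.09+s*np.sin(th)+h*np.cos(th)])
E
python3 - <<'E'
from h import *
W=np.load('pics/top1.npz')['W'];th=fold(W)
W2=np.load('pics/scene1.npz')['W'];fold(W2)
B=inbox(W);m=(B[...,2]>.095)&(abs(B[...,0])<.1)&(abs(B[...,1])<.05)
print('y range',np.percentile(B[m][:,1],[1,50,99]),np.percentile(B[m][:,0],[0,1,99,100]))
p=onbr(.085,.008,th);print(p);rel([p[0],p[1],.2],np.pi/2+YAW);rel(p,np.pi/2+YAW)
E
```

```text
angle 9.97 n 377 rms 0.0011 x -0.0831 0.0248 normal offset 0.009
angle 9.52 n 156 rms 0.001 x -0.0831 0.0305 normal offset 0.0106
y range [-0.02511065 -0.00057326  0.02424965] [-0.08842782 -0.08239394  0.02445952  0.02531958]
[0.65282427 0.17680074 0.11259005]Traceback (most recent call last):
  File "<stdin>", line 6, in <module>
  File "h.py", line 28, in rel
    print('shift cm',(T.T@(np.array(p)-o['ee_pos'])*100).round(2),'turn',round(-(yaw-y0),3),'from',o['ee_pos'].round(4),'F',o['force'].round(2),'w',o['grip_width'].round(4))
                                                                                                                                                    ^^^^^^^^^^^^^^^^^^^^^
AttributeError: 'float' object has no attribute 'round'
```

```bash
sed -i "s/o\['grip_width'\].round(4)/round(float(o['grip_width']),4)/" h.py; python3 - <<'E'
from h import *
th=np.deg2rad(9.8);p=onbr(.085,.006,th);print(p);rel([p[0],p[1],.2],np.pi/2+YAW);rel(p,np.pi/2+YAW)
E
```

```text
[0.65322841 0.17676609 0.11038025]
shift cm [-17.15   2.41 -56.11] turn -0.243 from [0.1776 0.5203 0.224 ] F [-0.12  1.27 -0.14] w 0.094
shift cm [-17.14  11.37 -56.11] turn -0.243 from [0.1776 0.5203 0.224 ] F [-0.12  1.27 -0.14] w 0.094
```

{"api": "jog_arm", "payload": {"targets": [[9.4,[-4,0,-13],-0.12],[9.4,[-8,0,-26],-0.24],[9.4,[-12,1,-40],-0.24],[9.4,[-17.1,2.4,-56.1],-0.243],[9.4,[-17.1,2.4,-56.1],-0.243],[9.4,[-17.1,2.4,-56.1],-0.243],[9.4,[-17.1,2.4,-56.1],-0.243],[9.4,[-17.1,2.4,-56.1],-0.243],[9.4,[-17.1,2.4,-56.1],-0.243],[9.4,[-17.1,2.4,-56.1],-0.243]]}}

```text
time_s: 1.1
ee_pos: [0.5841, 0.2268, 0.2045]
eef_rot: [-1.57, 0.0, 1.485]
force: [0.3, 0.2, 0.2]
grip_width: 0.0942
```

{"api": "jog_arm", "payload": {"targets": [[9.4,[0,0,0],0],[9.4,[0,0,0],0],[9.4,[0,0,0],0],[9.4,[0,0,0],0],[9.4,[0,0,0],0],[9.4,[0,0,0],0]]}}

```text
time_s: 1.7
ee_pos: [0.5824, 0.229, 0.2052]
eef_rot: [-1.571, -0.0, 1.486]
force: [-0.4, -0.3, 0.2]
grip_width: 0.0939
```

```bash
python3 - <<'E'
from h import *
th=np.deg2rad(9.8);rel(onbr(.085,.006,th),np.pi/2+YAW)
c=shot('wrist','w1');W=pts(c);fold(W)
B=inbox(W);m=(B[...,2]>.095)&(B[...,2]<.125)&(abs(B[...,0])<.1)&(abs(B[...,1])<.03)
print(m.sum(),np.percentile(B[m][:,1],[1,50,99]),np.percentile(B[m][:,0],[0,1,99,100]))
E
```

```text
shift cm [-4.6   9.48 -7.49] turn 0.001 from [0.5824 0.229  0.2052] F [-0.42 -0.33  0.19] w 0.0939
angle -58.37 n 468 rms 0.005 x -0.0838 -0.003 normal offset 0.0746
5297 [-0.02595077 -0.00068835  0.0233817 ] [-0.09030455 -0.08438332  0.02121954  0.02273391]
```

{"api": "jog_arm", "payload": {"targets": [[9.4,[-2.3,0,-3.7],0],[9.4,[-4.6,0,-7.5],0],[9.4,[-4.6,0,-7.5],0],[9.4,[-4.6,0,-7.5],0],[9.4,[-4.6,3,-7.5],0],[9.4,[-4.6,6,-7.5],0],[9.4,[-4.6,8,-7.5],0],[9.4,[-4.6,9.5,-7.5],0],[9.4,[-4.6,9.5,-7.5],0],[9.4,[-4.6,9.5,-7.5],0]]}}

```text
time_s: 2.75
ee_pos: [0.6537, 0.1767, 0.111]
eef_rot: [-1.572, -0.0, 1.486]
force: [0.3, -0.1, -0.9]
grip_width: 0.0937
```

```bash
python3 - <<'E'
from h import *
rel(onbr(.085,.006,np.deg2rad(9.8)),np.pi/2+YAW)
c=shot('wrist','w2')
p0=onbr(.085,.006,np.deg2rad(9.8))
for t in(15,20,25,30,32): print(t,((onbr(.085,.006,np.deg2rad(t))-p0)@RB*100).round(2))
E
```

```text
shift cm [0.01 0.06 0.04] turn 0.0 from [0.6537 0.1767 0.111 ] F [ 0.29 -0.12 -0.85] w 0.0937
15 [-0.22  0.    0.74]
20 [-0.49 -0.    1.43]
25 [-0.82  0.    2.1 ]
30 [-1.21 -0.    2.73]
32 [-1.38  0.    2.98]
```

View pics/w2.png

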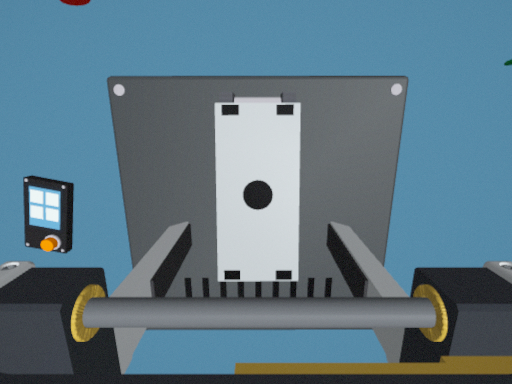

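The wrist view shows the bracket (columns 216–300) centred between the open fingers, which are about 85 mm from the hinge. Closing the grip now.

{"api": "jog_arm", "payload": {"targets": [[4.0,[0,0,0],0],[4.0,[0,0,0],0],[4.0,[0,0,0],0],[4.0,[0,0,0],0],[4.0,[0,0,0],0],[4.0,[0,0,0],0],[4.0,[0,0,0],0],[4.0,[0,0,0],0]], "grip_force": 25}}

```text
time_s: 3.6
ee_pos: [0.6536, 0.1759, 0.1099]
eef_rot: [-1.571, 0.0, 1.485]
force: [-0.7, -1.5, 0.6]
grip_width: 0.0501
```

{"api": "jog_arm", "payload": {"targets": [[4.0,[0,-0.37,0.1],0],[4.0,[0,-0.74,0.22],0],[4.0,[0,-1.1,0.35],0],[4.0,[0,-1.43,0.49],0],[4.0,[0,-1.77,0.65],0],[4.0,[0,-2.1,0.82],0],[4.0,[0,-2.42,1.01],0],[4.0,[0,-2.8,1.23],0],[4.0,[0,-2.8,1.23],0],[4.0,[0,-2.8,1.23],0]]}}

```text
time_s: 4.6
ee_pos: [0.6407, 0.1771, 0.1384]
eef_rot: [-1.569, 0.001, 1.485]
force: [-5.4, -4.7, -6.5]
grip_width: 0.05
```

```bash
python3 - <<'E'
from h import *
o=ctrl.get_obs();print(o['ee_pos'],o['force'],o['grip_width'])
for n in('top','scene'): fold(pts(shot(n,n+'2')))
E
```

```text
[0.64065724 0.17707072 0.13843251] [-5.42028777 -4.72436413 -6.48689794] 0.05001949556832553
angle 12.27 n 199 rms 0.0015 x -0.0441 0.0093 normal offset 0.3098
angle -45.04 n 131 rms 0.0089 x -0.0849 0.0361 normal offset 0.2489
```

{"api": "jog_arm", "payload": {"targets": [[9.4,[0,0,0],0],[9.4,[0,0,0],0],[9.4,[0,0,0],0],[9.4,[0,0,0],0],[9.4,[0,0,0],0],[9.4,[0,-3,0],0],[9.4,[0,-7,0],0],[9.4,[5,-9,0],0],[9.4,[10,-9,0],0],[9.4,[15,-9,0],0]]}}

```text
time_s: 5.7
ee_pos: [0.6541, 0.3246, 0.2294]
eef_rot: [-1.573, -0.001, 1.484]
force: [1.4, -0.0, 0.3]
grip_width: 0.0944
```

```bash
python3 - <<'E'
from h import *
o=ctrl.get_obs();print(o['ee_pos'],o['force'],o['grip_width'])
for n in('top','scene'): fold(pts(shot(n,n+'3')))
E
```

```text
[0.65405285 0.32461362 0.22943491] [ 1.35122189 -0.03964412  0.32112228] 0.09443575624164215
angle 28.59 n 351 rms 0.0011 x -0.0843 0.0108 normal offset 0.0093
angle 28.0 n 61 rms 0.0007 x -0.0824 0.0135 normal offset 0.0114
```

```bash
python3 - <<'E'
from h import *
rel([.656,-.152,.15],np.pi/2+.0226)
E
```

```text
shift cm [-47.9    7.64  -4.21] turn -0.103 from [0.6526 0.3288 0.2266] F [ 0.24 -0.44 -0.93] w 0.0941
```

{"api": "jog_arm", "payload": {"targets": [[9.4,[-5,0,0],0],[9.4,[-10,0,-1],0],[9.4,[-15,0,-1],0],[9.4,[-20,0,-2],0],[9.4,[-25,0,-2],0],[9.4,[-30,0,-3],0],[9.4,[-35,0,-3],-0.1],[9.4,[-40,3,-4],-0.103],[9.4,[-45,5,-4.2],-0.103],[9.4,[-47.9,7.6,-4.2],-0.103]]}}

```text
time_s: 6.8
ee_pos: [0.6549, -0.1576, 0.1546]
eef_rot: [-1.573, 0.001, 1.587]
force: [1.1, -0.1, -0.1]
grip_width: 0.0941
```

{"api": "jog_arm", "payload": {"targets": [[9.4,[0,0,0],0],[9.4,[0,0,0],0],[9.4,[0,0,0],0]]}}

```text
time_s: 7.1
ee_pos: [0.6553, -0.154, 0.1553]
eef_rot: [-1.572, 0.0, 1.589]
force: [1.1, -0.1, 0.9]
grip_width: 0.0936
```

```bash
python3 - <<'E'
from h import *
rel([.656,-.152,.022],np.pi/2+.0226)
c=shot('wrist','w4');W=pts(c);im=c['img'].astype(int)
m=(W[...,2]>.008)&(W[...,2]<.02)&(abs(W[...,0]-.656)<.075)&(abs(W[...,1]+.152)<.05)
print(cv2.minAreaRect((W[m][:,:2]*1000).astype(np.float32)),m.sum())
k=(im[...,0]>150)&(im[...,2]<80)&(abs(W[...,1]+.152)<.05);print('knob',np.nanmedian(W[k],0))
E
```

```text
shift cm [ 0.2  13.33 -0.05] turn -0.005 from [ 0.6553 -0.154   0.1553] F [ 1.14 -0.08  0.86] w 0.0936
((654.1015625, -153.88314819335938), (110.21015167236328, 62.08930969238281), 1.2116668224334717) 5120
knob [ 0.62025151 -0.16195282  0.03019596]
```

View pics/w4.png

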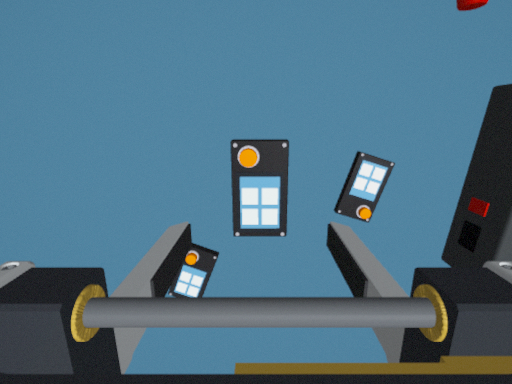

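The wrist view shows the display at (232–288, 140–236) between the fingers with its knob at (248,157), and both neighbours clear. Moving down to grip it.

{"api": "jog_arm", "payload": {"targets": [[9.4,[0.05,4,0],0],[9.4,[0.05,8,0],0],[9.4,[0.05,11,0],0],[9.4,[0.05,13.2,0],0],[9.4,[0.05,13.2,0],0],[9.4,[0.05,13.2,0],0],[5,[0.05,13.2,0],0],[5,[0.05,13.2,0],0],[5,[0.05,13.2,0],0],[5,[0.05,13.2,0],0]], "grip_force": 12}}

```text
time_s: 8.15
ee_pos: [0.6549, -0.1544, 0.0224]
eef_rot: [-1.571, 0.0, 1.588]
force: [0.2, 0.1, 0.4]
grip_width: 0.0657
```

{"api": "jog_arm", "payload": {"targets": [[5,[0,0,0],0],[5,[0,0,0],0],[5,[0,0,0],0],[5,[0,-2,0],0],[5,[0,-5,0],0],[5,[0,-10,0],0],[5,[0,-15,0],0],[5,[0,-20,0],0],[5,[0,-20,0],0],[5,[0,-20,0],0]]}}

```text
time_s: 9.15
ee_pos: [0.6549, -0.1544, 0.2224]
eef_rot: [-1.572, 0.0, 1.588]
force: [-0.4, -0.4, -1.6]
grip_width: 0.0618
```

```bash
python3 - <<'E'
from h import *
o=ctrl.get_obs();print(o['ee_pos'],o['force'],o['grip_width'])
c=shot('wrist','w5');W=pts(c);T=Rm(o['eef_rot']);L=(W-o['ee_pos'])@T
m=(abs(L[...,0])<.028)&(L[...,1]>-.005)&(L[...,1]<.05)&(abs(L[...,2])<.06)
im=c['img'].astype(int);k=m&(im[...,0]>150)&(im[...,2]<80)
print(m.sum(),np.percentile(L[m],[1,50,99],axis=0).round(4));print('knob',np.median(L[k],0))
b=L[m];print('plane y=a z+b',np.polyfit(b[:,2],b[:,1],1))
rel(onbr(.054,.018,np.deg2rad(28.5)),np.pi/2+YAW)
fold(pts(shot('top','top5')))
E
```

```text
[ 0.65489447 -0.15442399  0.22237089] [-0.37200133 -0.35751321 -1.64922199] 0.06178267411288293
11523 [[-0.0275  0.0032 -0.0374]
 [ 0.0018  0.0062  0.0115]
 [ 0.0275  0.0124  0.0559]]
knob [-0.00934411 -0.00136506  0.0472196 ]
plane y=a z+b [0.01577591 0.00605209]
shift cm [33.55  8.93  3.9 ] turn 0.103 from [ 0.6544 -0.1543  0.2206] F [ 1.2  -0.51 -2.03] w 0.0618
angle 28.94 n 339 rms 0.0011 x -0.0842 0.0108 normal offset 0.0093
```

View pics/w5.png

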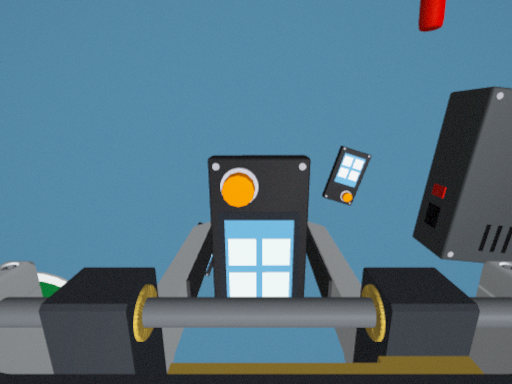

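The display is gripped level, with its back about 22 mm below the TCP and its knob at (239,188). Moving over the bracket.

```bash
python3 - <<'E'
from h import *
P=onbr(.054,.0185,np.deg2rad(28.8))+[0,0,.0135];print(P)
rel([P[0],P[1],.20],np.pi/2+YAW)
E
```

```text
[0.60906012 0.18055265 0.14572637]
shift cm [33.55  2.03  3.94] turn 0.103 from [ 0.6543 -0.1542  0.2199] F [ 0.74  0.35 -1.81] w 0.0616
```

{"api": "jog_arm", "payload": {"targets": [[5,[3,0,0],0.01],[5,[6.5,0,0.5],0.02],[5,[10,0,1],0.04],[5,[14,0,2],0.06],[5,[18,0,3],0.08],[5,[22,0,3.9],0.1],[5,[26,0,3.9],0.103],[5,[29.5,0,3.9],0.103],[5,[32,0,3.9],0.103],[5,[33.5,0,3.9],0.103]]}}

```text
time_s: 10.25
ee_pos: [0.6093, 0.1817, 0.22]
eef_rot: [-1.568, 0.001, 1.487]
force: [-0.2, -0.7, -1.2]
grip_width: 0.0622
```

{"api": "jog_arm", "payload": {"targets": [[5,[0,0,0],0],[5,[0,0.7,0],0],[5,[0,1.5,0],0],[5,[0,2,0],0],[5,[0,2,0],0]], "grip_force": 8}}

```text
time_s: 10.75
ee_pos: [0.6099, 0.1791, 0.2009]
eef_rot: [-1.569, 0.001, 1.484]
force: [0.7, 0.9, -1.6]
grip_width: 0.0619
```

```bash
cat >> h.py <<'E'
def look(name,th):
    o=ctrl.get_obs();print('F',o['force'].round(2),'M',o['moment'].round(2),'w',round(float(o['grip_width']),4),o['ee_pos'].round(4))
    c=shot('wrist',name);W=pts(c);T=Rm(o['eef_rot']);L=(W-o['ee_pos'])@T;im=c['img'].astype(int)
    m=(abs(L[...,0])<.028)&(L[...,1]>-.03)&(L[...,1]<.05)&(L[...,2]>.005)&(L[...,2]<.05)&(im.max(-1)<90)
    b=L[m];
    for _ in range(4): q=np.polyfit(b[:,2],b[:,1],1);e=b[:,1]-np.polyval(q,b[:,2]);b=b[abs(e)<max(.0015,1.5*e.std())]
    print('tilt of screen deg',np.rad2deg(np.arctan(q[0])).round(2),len(b),'zmax',b[:,2].max().round(4))
    k=(abs(L[...,0])<.03)&(abs(L[...,2])<.075)&(im[...,0]>150)&(im[...,2]<80)
    # in bracket-face frame
    C=onbr(.054,.010,th); A=RB@R.from_euler('y',-th).as_matrix()
    F=lambda P:(P-C)@A
    print('knob in face frame',np.nanmedian(F(W[k]),0).round(4),'want -.038 -.012 .030')
    s=F((b@np.eye(3))@T.T+o['ee_pos']);print('screen in face frame: x',s[:,0].min().round(4),'y',np.percentile(s[:,1],[1,99]).round(4),'z',np.median(s[:,2]).round(4),'want -.055, .016')
E
python3 - <<'E'
from h import *
look('w6',np.deg2rad(28.8));P=onbr(.054,.0185,np.deg2rad(28.8))+[0,0,.0135];rel(P,np.pi/2+YAW)
E
```

```text
F [ 0.71  0.92 -1.64] M [-0.01 -0.   -0.04] w 0.0619 [0.6099 0.1791 0.2009]
tilt of screen deg 0.54 3549 zmax 0.05
knob in face frame [ 0.0019 -0.0134  0.0932] want -.038 -.012 .030
screen in face frame: x -0.0136 y [-0.029   0.0263] z 0.0768 want -.055, .016
shift cm [0.12 5.59 0.11] turn -0.001 from [0.6101 0.1793 0.2016] F [ 0.35 -0.27 -1.04] w 0.062
```

{"api": "jog_arm", "payload": {"targets": [[5,[0.1,1,0.1],0],[5,[0.1,1.8,0.1],0],[5,[0.1,2.4,0.1],0],[5,[0.1,2.7,0.1],0],[5,[0.1,3.0,0.1],0],[5,[0.1,3.2,0.1],0],[5,[0.1,3.4,0.1],0],[5,[0.1,3.6,0.1],0]]}}

```text
time_s: 11.6
ee_pos: [0.6092, 0.1811, 0.1662]
eef_rot: [-1.571, -0.0, 1.485]
force: [-1.5, -0.3, 0.5]
grip_width: 0.0618
```

```bash
python3 - <<'E'
from h import *
look('w7',np.deg2rad(28.8))
E
```

```text
F [-1.49 -0.29  0.55] M [0.06 0.21 0.01] w 0.0618 [0.6092 0.1811 0.1662]
tilt of screen deg 7.25 3541 zmax 0.0498
knob in face frame [-0.0199 -0.0112  0.0602] want -.038 -.012 .030
screen in face frame: x -0.0335 y [-0.0272  0.0282] z 0.0437 want -.055, .016
```

The display is pivoting in the fingers as planned, at low force (about 2 N). Continuing down.

{"api": "jog_arm", "payload": {"targets": [[5,[0,0.2,0],0],[5,[0,0.4,0],0],[5,[0,0.6,0],0],[5,[0,0.8,0],0],[5,[0,1.0,0],0],[5,[0,1.2,0],0],[5,[0,1.4,0],0],[5,[0,1.6,0],0]]}}

```text
time_s: 12.45
ee_pos: [0.6092, 0.181, 0.1499]
eef_rot: [-1.571, 0.0, 1.485]
force: [0.5, -0.8, 0.9]
grip_width: 0.0618
```

```bash
python3 - <<'E'
from h import *
look('w8',np.deg2rad(28.8))
E
```

```text
F [ 0.47 -0.84  0.92] M [ 0.01 -0.06  0.  ] w 0.0618 [0.6092 0.181  0.1499]
tilt of screen deg 25.39 3363 zmax 0.0498
knob in face frame [-0.036  -0.011   0.0355] want -.038 -.012 .030
screen in face frame: x -0.0491 y [-0.0272  0.0282] z 0.0213 want -.055, .016
```

{"api": "jog_arm", "payload": {"targets": [[5,[0,0.1,0],0],[5,[0,0.2,0],0],[5,[0,0.3,0],0],[5,[0,0.4,0],0],[5,[0,0.4,0],0],[5,[0,0.4,0],0]]}}

```text
time_s: 13.1
ee_pos: [0.6093, 0.181, 0.1465]
eef_rot: [-1.571, -0.0, 1.485]
force: [-0.6, -1.0, 5.0]
grip_width: 0.0621
```

```bash
python3 - <<'E'
from h import *
look('w9',np.deg2rad(28.8))
for i in range(4): print(ctrl.get_obs()['force'].round(2)); optics.camera('top')
E
```

```text
F [-0.64 -1.    5.02] M [-0.11  0.16  0.03] w 0.0621 [0.6093 0.181  0.1465]
tilt of screen deg 28.56 3351 zmax 0.05
knob in face frame [-0.0383 -0.011   0.0304] want -.038 -.012 .030
screen in face frame: x -0.0524 y [-0.0272  0.0282] z 0.0167 want -.055, .016
[-1.39 -0.6   6.1 ]
[ 0.01 -0.8   5.  ]
[-1.15 -0.67  5.23]
[ 0.09 -0.62  5.4 ]
```

```bash
python3 - <<'E'
from h import *
c=shot('scene','scene9');cv2.imwrite('pics/s9c.png',cv2.resize(c['img'][130:260,200:370,::-1],None,fx=4,fy=4,interpolation=cv2.INTER_CUBIC))
look('w10',np.deg2rad(28.6))
W=pts(c);B=inbox(W);m=(abs(B[...,1])<.03)&(B[...,0]>.01)&(B[...,0]<.04)&(B[...,2]>.085)
print(B[m][:,[0,2]].round(4)[::3].tolist())
E
```

```text
F [-0.9  -0.6   5.48] M [-0.11  0.18 -0.02] w 0.0615 [0.6093 0.181  0.1465]
tilt of screen deg 28.68 3382 zmax 0.0499
knob in face frame [-0.0385 -0.011   0.0305] want -.038 -.012 .030
screen in face frame: x -0.0524 y [-0.0271  0.0282] z 0.0168 want -.055, .016
[[0.0123, 0.4065], [0.0111, 0.396], [0.0127, 0.1638], [0.0113, 0.1612], [0.0133, 0.1614], [0.0161, 0.1607], [0.0126, 0.1593], [0.0117, 0.157], [0.0138, 0.1569], [0.0109, 0.1536], [0.0131, 0.1539], [0.0137, 0.156], [0.0133, 0.1545], [0.0135, 0.1535], [0.0124, 0.1493], [0.0111, 0.1484], [0.0119, 0.1412], [0.0115, 0.1367]]
```

View pics/s9c.png

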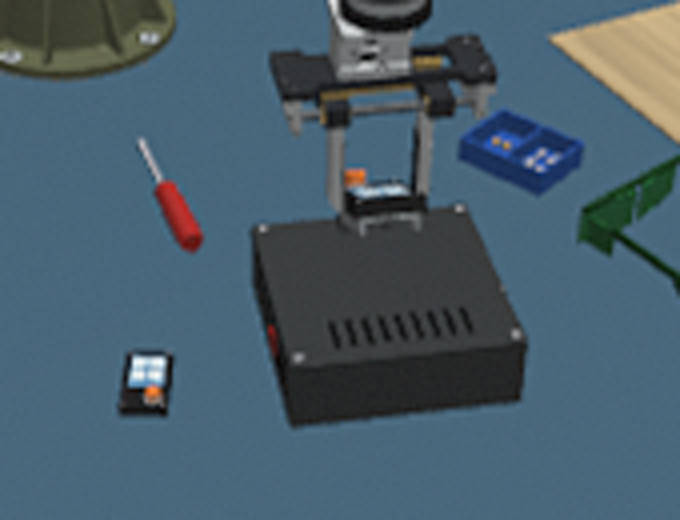

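View pics/w10.png

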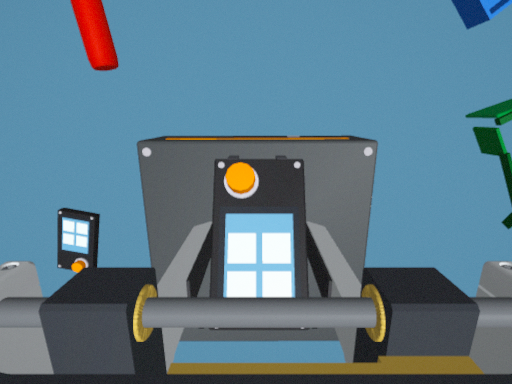

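The display lies on the bracket between the fingers, with its knob at (240,180) on the hinge side. The hinge ears show just past the knob edge at (235,156) and (281,156). The readings are steady, so I am handing in.

```bash
python3 -c "
from h import *
print(ctrl.get_obs()['force'].round(2)); print(ctrl.hand_in())"
```

```text
[-0.95 -0.39  5.42]
the job is handed in; nothing more can be done
None
```

I folded the bracket up from about 10° and let go of it. I then picked up the 110 x 62 mm display and lowered it onto the bracket face, letting it pivot in a light 8 N grip. I handed the job in while still holding it pressed there, about 13 s into the 72 s. `hand_in` reports no verdict.

My last checks before handing in:

| Check | Measured | Wanted |
|---|---|---|
| Bracket angle, let go, before the display went on | 28.0–28.9° (two cameras) | 24–36° |
| Display tilt, held on the bracket | 28.7° | same as the bracket |
| Knob in the bracket face's frame | (−38.5, −11, 30.5) mm | (−38, −12, 30) mm |
| Screen height above the bracket face | 16.8 mm | 16 mm |
| Force pressing it on | about 6.5 N (wrist reading 5.4 N plus the display's weight), steady | 1.8–15 N |

- **Bracket angle at the end:** with the display on, I could not measure the bracket directly. I took it as unchanged because the display's tilt matches the earlier angle. That also means the flush fit is judged from tilt and height, not seen edge-on.
- **Disagreeing readings:** the knob-end edge of the display read −52.4 mm against an expected −55 mm, because my mask cut it off short. While the gripper hid the bracket, the angle readings were useless, and I ignored them.
- **Other things on the bench:** I went near none of them, and the screwdriver, goggles and tray showed nothing out of place in the last pictures. I did not measure any of them again, and I did not check the vase.

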